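# Line up the wooden dolls by height

### The job

Line the four wooden dolls up by height on the four round stands of the display board: the tallest on the stand next to the white pillar candle, then ever shorter ones along the row, down to the shortest next to the round blue candle. Stand each doll upright in the middle of its stand, knock none over, and leave the two candles standing where they are.

Things in the scene. Friction and masses are not known exactly. Their poses are not given: they have to be found in the camera images.
- doll_146_mid (a point): Wooden doll standing upright on the counter, the tallest: 146 mm tall, 46 mm across, pale wood body with red bands, with a black-haired round head. The point is at its centre, on its axis, half-way up (73 mm above its foot); z is up along its axis. It is round, and behaves to the fingers as about equally thick from foot to head (the neck is filled): grip it from above round the upper half of its body so that the gripper does not sit on its head.
- doll_134_mid (a point): Wooden doll standing upright on the counter, second tallest: 134 mm tall, 40 mm across, pale wood body with a purple neck band, with a black-haired round head. The point is at its centre, on its axis, half-way up (67 mm above its foot); z is up along its axis. It is round, and behaves to the fingers as about equally thick from foot to head (the neck is filled): grip it from above round the upper half of its body so that the gripper does not sit on its head.
- doll_112_mid (a point): Wooden doll standing upright on the counter, third: 112 mm tall, 35 mm across, body painted black, with a black-haired round head. The point is at its centre, on its axis, half-way up (56 mm above its foot); z is up along its axis. It is round, and behaves to the fingers as about equally thick from foot to head (the neck is filled): grip it from above round the upper half of its body so that the gripper does not sit on its head.
- doll_100_mid (a point): Wooden doll standing upright on the counter, the shortest: 100 mm tall, 30 mm across, pale wood body, with a black-haired round head. The point is at its centre, on its axis, half-way up (50 mm above its foot); z is up along its axis. It is round, and behaves to the fingers as about equally thick from foot to head (the neck is filled): grip it from above round the upper half of its body so that the gripper does not sit on its head.
- stand_a: Round pale wooden stand, 70 mm across and 8 mm high with a grey felt top, fixed on the low dark display board (board 530 x 84 x 12 mm, fixed): the first from the left seen by the robot. Origin at the centre of its underside, 12 mm over the counter, so its flat top is 8 mm above the origin and 20 mm over the counter. The four stands are alike, 90 mm apart along the board; y runs along the row to the left, x across it.
- stand_b: Round pale wooden stand, 70 mm across and 8 mm high with a grey felt top, fixed on the low dark display board (board 530 x 84 x 12 mm, fixed): the second from the left. Origin at the centre of its underside, 12 mm over the counter, so its flat top is 8 mm above the origin and 20 mm over the counter. The four stands are alike, 90 mm apart along the board; y runs along the row to the left, x across it.
- stand_c: Round pale wooden stand, 70 mm across and 8 mm high with a grey felt top, fixed on the low dark display board (board 530 x 84 x 12 mm, fixed): the third from the left. Origin at the centre of its underside, 12 mm over the counter, so its flat top is 8 mm above the origin and 20 mm over the counter. The four stands are alike, 90 mm apart along the board; y runs along the row to the left, x across it.
- stand_d: Round pale wooden stand, 70 mm across and 8 mm high with a grey felt top, fixed on the low dark display board (board 530 x 84 x 12 mm, fixed): the fourth from the left, the rightmost. Origin at the centre of its underside, 12 mm over the counter, so its flat top is 8 mm above the origin and 20 mm over the counter. The four stands are alike, 90 mm apart along the board; y runs along the row to the left, x across it.
- white_candle: White pillar candle with red flowers, loose, 60 x 60 x 66 mm with its square base and clear box, standing on one end of the board (left or right), 90 mm beyond the end stand. Marks the tallest doll's end. Origin at the centre of its underside, z up.
- blue_candle: Round blue candle with pale patches, loose, 52 x 52 x 58 mm, standing on the board's other end, 90 mm beyond the end stand there. Marks the shortest doll's end. Origin at the centre of its underside, z up.
Mind the look-alikes: they are no part of the job. Leave any turquoise look-alike of the part that bears doll_100_mid alone.

How it is judged:
By the outcome, as a careful person would: the job done as asked, in the order asked, and still so for the second after the job is handed in, with the robot touching nothing.
It also fails if it takes over 96 s, if anything falls off the work surface, if the arm or the gripper's body presses on something with over 40 N, if the wrist force passes 120 N, or if a joint passes its speed limit or range.

### The arm

A 6-joint arm with a two-finger parallel gripper is mounted at the origin on a cart in front of the work surface, level with it; the furniture and walls round the work are solid. World frame = base frame: x ahead of the robot, y to its left, z up, the work surface at z = 0. Lengths are in m, angles in rad, forces in N, time in s.
With the tool pointing down it reaches from about 0.3 to 0.775 m from the base axis. Payload 14.6 kg.
Tool frame: the origin (TCP) lies midway between the tips of the shut fingers; the grasp point (between the pads) lies 19 mm behind it (ctrl.pinch_z is the distance from the TCP to the grasp point, in m); z points along the fingers, y is the line along which they close (so a half turn about z gives the same grasp; the last joint's range is limited). The gripper opens to 94 mm and grips with 3 to 60 N. Pads are 16 mm wide; open, the fingers measure 119 mm over their backs; the gripper's body (75 mm by 177 mm) begins 78 mm behind the grasp point.
Start: joints at [-1.271, 0.3, 1.521, -0, 1.321, -0.067], TCP at [0.197, -0.513, 0.205] pointing down, gripper open.
Joint ranges: [-3.03, 3.03], [-0.79, 2.21], [0.23, 2.52], [-1.04, 4.18], [0, 3.07], [-2.55, 2.55]. Speed limits (rad/s): [2.22, 2.22, 2.57, 3.14, 3.14, 3.14].

### API

Orientations are given as [roll, pitch, yaw] about the fixed x, y, z axes, in that order (R = Rz(yaw) Ry(pitch) Rx(roll)).
In Python, from station import ctrl gives the robot as it stands.
- The arm moves only by the tool jog_arm, never from a script. Its argument "motion" is a list of rows, each a list of 7 numbers: the shift along the tool's x, y, z in m, then the turn, a rotation vector about the tool's x, y, z in rad, then the opening, from -1 (shut) to 1 (fully open). In form: [[tx, ty, tz, rx, ry, rz, gripper], ...]. A call has 1 to 5 rows; each row shifts and turns the commanded pose from where the row before left it, along the tool's axes as they then stand; what a row does not reach is not made up. A row lasts 1/10 s, in which the tool goes at most 50 mm and 8.59 degrees, less where a joint would pass 70% of its speed; a pose out of reach is approached as far as the arm can. A call is refused whole if a number of a shift passes 0.05 or a number of a turn 0.15, either way. A call with a gripper value outside its range is refused whole. The fingers move at their own pace and stop on an object; "squeeze" is the grip in N (left out, the last holds). Time passes only in rows, so rows that do not move let the fingers close. It gives the time, the measured TCP pose, the force, the opening and the grip force at its end, in the units of the state.
- ctrl.get_obs(): the state, without advancing time (a new reading comes with each control period).
- ctrl.camera(name): name is "scene" or "side" or "wrist"; returns the picture (400x640x3 uint8, red, green, blue); there is no depth.
- ctrl.camera_model(name): a dict with "intrinsics" (3x3 intrinsics, pixels), "rvec" (rotation vector, rad) and "tvec" (3), from world to camera coordinates, as OpenCV has them. Camera axes: x right, y down, z forward; pixel columns grow to the right and rows downward; lengths in m; the calibration is good to about 2 mm. A picture is of the moment at which its call begins: read the wrist's pose just before it. camera_model takes no time and is no camera call; for the wrist camera it gives the pose at the moment of the call.
- ctrl.hand_in(): hands the job in; it is judged then, once.
The state is a dict: "time_s": time; "qpos": joint angles; "joint_vel": joint speeds; "tau": joint torques, N m; "ee_pos": TCP position; "eef_rot": TCP orientation; "force": force on the tool from outside, world axes, zero at the start; "moment": the same for the moment, N m; "grip_width": finger opening in m; "grip_force": force on a finger pad.
Only numpy, scipy, OpenCV 4.12 (cv2) and the standard library are available. Lean on these libraries where they do the work, as an engineer would, in place of code of your own. Each camera call takes 0.05 s, during which the arm holds its last target. There are 200 camera calls.

## Working session

There is one attempt and no reset: what is moved stays moved. The work goes in short steps, Python scripts to look and compute and a tool call to move; the robot and the scene stay as the last step left them, time stands still between calls to the robot, and variables do not carry over. Pictures are saved under pics/ and viewed, at most 16 in all, crops included, and the job is handed in when it is done.

Besides the shell and the picture viewer there is one more tool, called after "Request:" as name(argument=value, ...) on one line, values as JSON. jog_arm: Moves the arm, as the interface text tells. Its arguments: {"type":"object","properties":{"motion":{"type":"array"},"squeeze":{"type":"number"}},"required":["motion"]}

```bash
mkdir -p pics; ls; python3 - <<'E'
from station import ctrl
import cv2
for n in("scene","side"):
    cv2.imwrite(f"pics/{n}0.png",ctrl.camera(n)[:,:,::-1])
    print(n,ctrl.camera_model(n))
o=ctrl.get_obs();print(o["ee_pos"],o["eef_rot"],o["grip_width"],ctrl.pinch_z)
E
```

```text
pics
scene {'intrinsics': array([[462.97044524,   0.        , 318.73080412],
       [  0.        , 462.97044524, 193.84439693],
       [  0.        ,   0.        ,   1.        ]]), 'rvec': array([ 0.92393051, -2.48122363,  1.08309802]), 'tvec': array([0.41838697, 0.26822184, 0.84488333])}
side {'intrinsics': array([[429.13593707,   0.        , 315.27829749],
       [  0.        , 429.13593707, 205.35686516],
       [  0.        ,   0.        ,   1.        ]]), 'rvec': array([ 2.1348966 , -0.14149292,  0.08720976]), 'tvec': array([-0.49900486,  0.11687389,  0.86188797])}
[ 0.19719571 -0.5131849   0.20495324] [-3.14057088e+00 -7.75778706e-05  3.66811221e-01] 0.09374332797369622 0.0188
```

View pics/scene0.png

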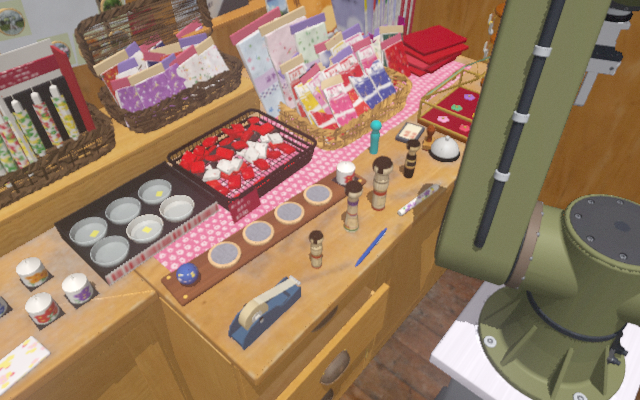

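View pics/side0.png

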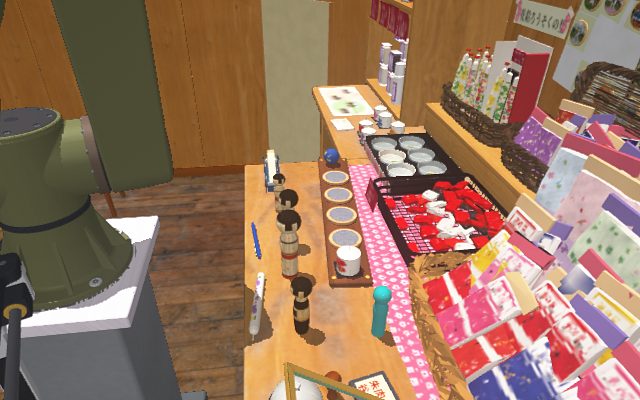

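The dolls stand on the robot's near side of the board. The white candle is at the far right end in the scene view (346,172) and the blue one at the left (187,273), so the tallest doll goes on stand_d and the shortest on stand_a. I'll zoom in for exact pixels.

```bash
python3 - <<'E'
import cv2
a=cv2.imread("pics/scene0.png")[130:300,165:445];cv2.imwrite("pics/sc.png",cv2.resize(a,None,fx=2.85,fy=2.85,interpolation=cv2.INTER_CUBIC))
a=cv2.imread("pics/side0.png")[145:345,230:410];cv2.imwrite("pics/sd.png",cv2.resize(a,None,fx=3,fy=3,interpolation=cv2.INTER_CUBIC))
E
```

```text
(no output)
```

View pics/sc.png

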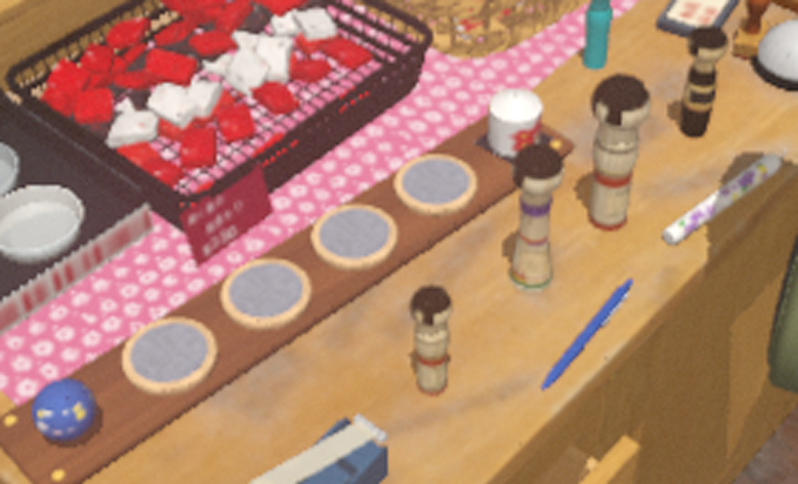

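View pics/sd.png

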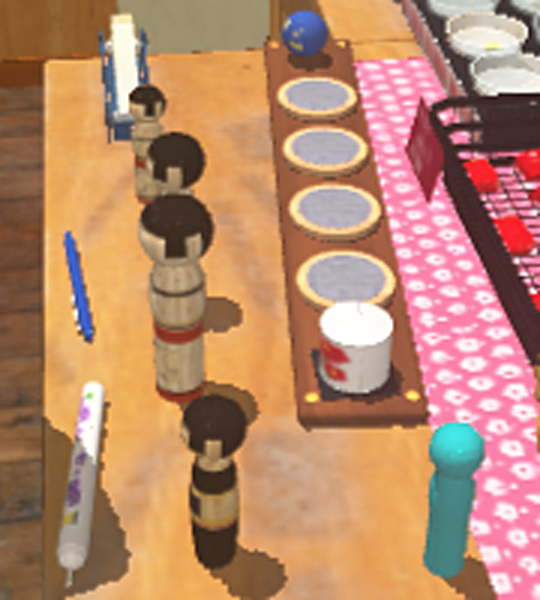

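The crops show the four dolls separated, with heads in the scene crop at (621,104), (539,168), (708,47) and (431,307), and the felt discs clear in both views. Next I fit positions from both views.

```bash
cat > h.py <<'E'
import numpy as np,cv2
from scipy.optimize import least_squares
from scipy.spatial.transform import Rotation as R
from station import ctrl
def ray(m,uv):
    K=m["intrinsics"];Rm=cv2.Rodrigues(np.array(m["rvec"],float))[0]
    d=Rm.T@np.linalg.inv(K)@[uv[0],uv[1],1];return -Rm.T@m["tvec"],d
def atz(m,uv,z):
    o,d=ray(m,uv);return (o+d*(z-o[2])/d[2])[:2]
def proj(m,P): return cv2.projectPoints(np.array(P,float).reshape(-1,1,3),m["rvec"],m["tvec"],m["intrinsics"],None)[0][:,0]
E
python3 - <<'E'
from h import *
M={n:ctrl.camera_model(n) for n in("scene","side")}
sc=lambda u,v:(165+u/2.85,130+v/2.85)
sd=lambda u,v:(230+u/3,145+v/3)
heads={'146':((621,104),(176,230),.123),'134':((539,168),(175,162),.114),'112':((708,47),(215,426),.0945),'100':((431,307),(147,104),.085)}
for k,(a,b,z) in heads.items(): print(k,atz(M['scene'],sc(*a),z).round(4),atz(M['side'],sd(*b),z).round(4))
for k,a in {'146':(609,229),'134':(531,289),'112':(694,136),'100':(433,394)}.items():print('foot sc',k,atz(M['scene'],sc(*a),0).round(4))
for k,a in {'146':(180,401),'112':(215,567)}.items():print('foot sd',k,atz(M['side'],sd(*a),0).round(4))
print('cams',[ray(M[n],(0,0))[0].round(3) for n in M])
G={'scene':[(169,354),(265,291),(354,236),(435,183)],'side':[(317,99),(326,150),(336,211),(347,280)]}
for n in M:
    im=cv2.imread(f"pics/{n}0.png");f=sc if n=='scene' else sd
    hsv=cv2.cvtColor(im,cv2.COLOR_BGR2HSV)
    big=cv2.resize(im,None,fx=4,fy=4,interpolation=cv2.INTER_CUBIC).astype(int)
    mask=((big[:,:,0]>=big[:,:,2]-2)&(big.min(2)>90)).astype(np.uint8)
    nl,lab,st,cen=cv2.connectedComponentsWithStats(mask)
    for g in G[n]:
        u,v=f(*g);l=lab[int(v*4),int(u*4)]
        c=max(cv2.findContours((lab==l).astype(np.uint8),0,1)[0],key=len)
        e=cv2.fitEllipse(cv2.convexHull(c));p=((e[0][0]+.5)/4-.5,(e[0][1]+.5)/4-.5)
        print(n,st[l][4],np.round(p,1),atz(M[n],p,.02).round(4))
E
```

```text
146 [ 0.439  -0.0838] [ 0.4424 -0.0863]
134 [0.4476 0.0077] [0.4493 0.0062]
112 [ 0.445  -0.2248] [ 0.4503 -0.2275]
100 [0.4349 0.1442] [0.4382 0.1401]
foot sc 146 [ 0.4302 -0.0741]
foot sc 134 [0.4378 0.0212]
foot sc 112 [ 0.4413 -0.22  ]
foot sc 100 [0.4281 0.1504]
foot sd 146 [ 0.4404 -0.1018]
foot sd 112 [ 0.448  -0.2392]
cams [array([0.03 , 0.604, 0.771]), array([ 0.4  , -0.725,  0.565])]
scene 6006 [223.9 253.4] [0.5909 0.2602]
scene 5163 [257.9 231.6] [0.582  0.1707]
scene 4483 [289.  211.6] [0.573  0.0813]
scene 3859 [317.6 193.4] [ 0.5639 -0.0081]
side 2213 [335.2 176.1] [0.592  0.2581]
side 2770 [337.9 193.7] [0.5831 0.1682]
side 3565 [341.  213.8] [0.5741 0.0791]
side 7331 [346.6 244.5] [ 0.564  -0.0355]
```

Request:
jog_arm(motion=[[0, 0, 0, 0, 0, 0.117, 0.6], [0, 0, 0, 0, 0, 0.117, 0.6], [0, 0, 0, 0, 0, 0.117, 0.6], [0, 0, 0, 0, 0, 0.116, 0.6], [0, 0, 0, 0, 0, 0, 0.6]], squeeze=15)

```text
time_s: 0.6
ee_pos: [0.1972, -0.5133, 0.2051]
eef_rot: [-3.141, 0.0, -0.102]
force: [-0.3, 0.6, 0.5]
grip_width: 0.0748
grip_force: 0.0
```

Request:
jog_arm(motion=[[0.018, -0.041, 0, 0, 0, 0, 0.6], [0.018, -0.041, 0, 0, 0, 0, 0.6], [0.018, -0.041, 0, 0, 0, 0, 0.6], [0.018, -0.041, 0, 0, 0, 0, 0.6], [0.018, -0.041, 0, 0, 0, 0, 0.6]])

```text
time_s: 1.1
ee_pos: [0.3077, -0.3168, 0.2054]
eef_rot: [-3.142, -0.0, -0.097]
force: [1.0, 0.3, -0.1]
grip_width: 0.0749
grip_force: 0.0
```

Request:
jog_arm(motion=[[0.018, -0.041, 0, 0, 0, 0, 0.6], [0.018, -0.041, 0, 0, 0, 0, 0.6], [0.018, -0.041, 0, 0, 0, 0, 0.6], [0.018, -0.041, 0, 0, 0, 0, 0.6], [0.018, -0.041, 0, 0, 0, 0, 0.6]])

```text
time_s: 1.6
ee_pos: [0.4179, -0.1217, 0.2056]
eef_rot: [3.141, -0.0, -0.096]
force: [0.8, -0.4, -0.4]
grip_width: 0.0756
grip_force: 0.0
```

Request:
jog_arm(motion=[[0.02, -0.04, 0, 0, 0, 0, 0.6], [0, 0, 0, 0, 0, 0, 0.6], [0, 0, 0, 0, 0, 0, 0.6]])

```text
time_s: 1.9
ee_pos: [0.4412, -0.0852, 0.2052]
eef_rot: [3.142, 0.001, -0.095]
force: [-0.5, 0.0, -0.1]
grip_width: 0.0753
grip_force: 0.0
```

```bash
cat >> h.py <<'E'
def st():
    o=ctrl.get_obs();print(round(o["time_s"],2),np.round(o["ee_pos"],4),np.round(o["eef_rot"],3),"w",round(o["grip_width"],4),"gf",o["grip_force"],"F",np.round(o["force"],1));return o
def delta(x,y,z,yaw=-0.1):
    "shift in tool axes to bring TCP to x,y,z"
    o=ctrl.get_obs();Rt=R.from_euler("xyz",o["eef_rot"]).as_matrix()
    d=Rt.T@(np.array([x,y,z])-o["ee_pos"]);print("tool delta",d.round(4),"dyaw",round(yaw-o["eef_rot"][2],3))
E
python3 - <<'E'
from h import *
st();delta(.441,-.085,.205)
m=ctrl.camera_model("wrist");cv2.imwrite("pics/w1.png",ctrl.camera("wrist")[:,:,::-1])
print(ray(m,(320,200)))
for n,p in {'146':(.441,-.085,.146),'134':(.4485,.007,.134),'112':(.448,-.226,.112),'d':(.5645,-.0093,.02),'c':(.5736,.0802,.02)}.items(): print(n,proj(m,p).round(1))
E
```

```text
1.9 [ 0.4412 -0.0852  0.2052] [ 3.142e+00  1.000e-03 -9.500e-02] w 0.0753 gf 0.0 F [-0.5  0.  -0.1]
tool delta [-0.0002 -0.0002  0.0002] dyaw -0.005
(array([ 0.52210519, -0.09188494,  0.3840018 ]), array([-0.29620015,  0.02598057, -0.95501763]))
146 [[320.4 209.6]]
134 [[198.6 206.1]]
112 [[494.4 171.8]]
d [[231.2  56.2]]
c [[139.4  55.5]]
```

View pics/w1.png

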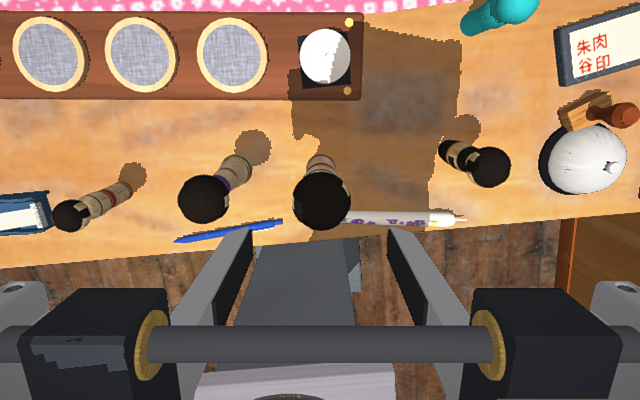

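The wrist view shows all four dolls. Head centres are near (321,201), (204,199), (492,167) and (71,216), and stands d and c are at about (233,55) and (141,55). I'll combine the three views.

```bash
python3 - <<'E'
from h import *
M={n:ctrl.camera_model(n) for n in("scene","side","wrist")}
sc=lambda u,v:(165+u/2.85,130+v/2.85)
sd=lambda u,v:(230+u/3,145+v/3)
heads={'146':((621,104),(176,230),(321.5,201)),'134':((539,168),(175,162),(204,199)),'112':((708,47),(215,426),(492,167)),'100':((431,307),(147,104),(71,216))}
for k,(a,b,c) in heads.items():
    ob=[(M['scene'],sc(*a)),(M['side'],sd(*b)),(M['wrist'],c)]
    f=lambda P:np.concatenate([proj(m,P)[0]-u for m,u in ob])
    s=least_squares(f,[.44,0,.1]);print(k,s.x.round(4),s.fun.round(1),"wrist@z",[atz(M['wrist'],c,z).round(4).tolist() for z in (s.x[2],)])
im=cv2.imread("pics/w1.png");big=cv2.resize(im,None,fx=4,fy=4,interpolation=cv2.INTER_CUBIC).astype(int)
mask=((big[:,:,0]>=big[:,:,2]-2)&(big.min(2)>90)).astype(np.uint8)
nl,lab,stt,cen=cv2.connectedComponentsWithStats(mask)
for u,v in((50,54),(141,55),(233,55)):
    l=lab[v*4,u*4];c=max(cv2.findContours((lab==l).astype(np.uint8),0,1)[0],key=len)
    e=cv2.fitEllipse(cv2.convexHull(c));p=((e[0][0]+.5)/4-.5,(e[0][1]+.5)/4-.5)
    print(stt[l][4],np.round(p,1),atz(M['wrist'],p,.02).round(4))
E
```

```text
146 [ 0.4403 -0.0865  0.1228] [ 0.2 -0.7 -1.2  0.2 -0.2 -0.5] wrist@z [[0.4399, -0.0867]]
134 [0.4482 0.0084 0.1138] [-0.4  0.1 -0.6 -0.5  0.2 -0.2] wrist@z [[0.4481, 0.0086]]
112 [ 0.4481 -0.2315  0.0969] [ 0.5 -2.6 -1.1  0.7 -0.8 -0.5] wrist@z [[0.4477, -0.2321]]
100 [0.4361 0.1439 0.0842] [-0.3 -0.1 -1.  -0.4  0.1 -0.3] wrist@z [[0.4358, 0.1441]]
43228 [47.4 54. ] [0.5838 0.1683]
43109 [139.4  54.5] [0.5747 0.0789]
42903 [231.2  54.9] [ 0.5656 -0.0105]
```

Request:
jog_arm(motion=[[-0.001, 0.0014, 0.034, 0, 0, 0.005, 0.6], [0, 0, 0.04, 0, 0, 0, 0.6], [0, 0, 0.04, 0, 0, 0, 0.6], [0, 0, 0.02, 0, 0, 0, 0.6], [0, 0, 0, 0, 0, 0, 0.6]])

```text
time_s: 2.45
ee_pos: [0.4382, -0.0878, 0.0693]
eef_rot: [-3.141, 0.005, -0.106]
force: [0.5, 0.2, 0.8]
grip_width: 0.0752
grip_force: 0.0
```

Request:
jog_arm(motion=[[0, 0, 0, 0, 0, 0, -1], [0, 0, 0, 0, 0, 0, -1], [0, 0, 0, 0, 0, 0, -1], [0, 0, 0, 0, 0, 0, -1], [0, 0, 0, 0, 0, 0, -1]])

```text
time_s: 2.95
ee_pos: [0.4405, -0.087, 0.0721]
eef_rot: [3.141, -0.001, -0.105]
force: [0.6, 0.9, 4.8]
grip_width: 0.0444
grip_force: 15.0
```

```bash
python3 - <<'E'
from h import *
st();delta(.565,-.0098,.171)
cv2.imwrite("pics/w2.png",ctrl.camera("wrist")[:,:,::-1])
E
```

```text
2.95 [ 0.4405 -0.087   0.0721] [ 3.141e+00 -1.000e-03 -1.050e-01] w 0.0444 gf 15.000368492910638 F [0.6 0.9 4.8]
tool delta [ 0.1158 -0.0899 -0.0987] dyaw 0.005
```

View pics/w2.png

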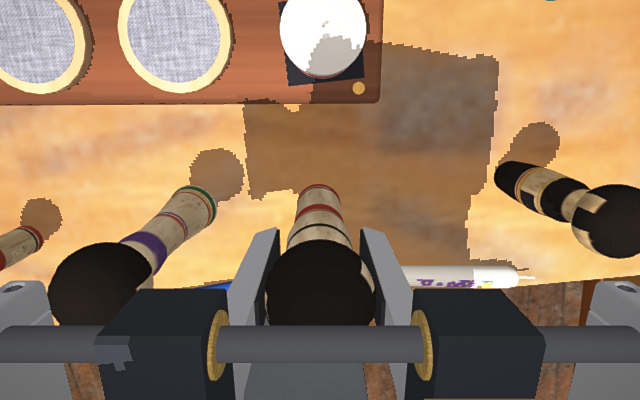

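Gripper closed on the tallest doll, whose head is centred at about (320,287) between the fingers. Lifting and carrying it to stand d.

Request:
jog_arm(motion=[[0, 0, -0.015, 0, 0, 0, -1], [0, 0, -0.035, 0, 0, 0, -1], [0, 0, -0.035, 0, 0, 0, -1], [0.008, -0.006, -0.015, 0, 0, 0, -1], [0.025, -0.02, 0, 0, 0, 0, -1]])

```text
time_s: 3.5
ee_pos: [0.4761, -0.0653, 0.1741]
eef_rot: [3.141, -0.004, -0.107]
force: [0.5, -1.1, -1.9]
grip_width: 0.0446
grip_force: 15.0
```

Request:
jog_arm(motion=[[0.035, -0.027, 0, 0, 0, 0, -1], [0.03, -0.024, 0, 0, 0, 0, -1], [0.014, -0.01, 0, 0, 0, 0, -1], [0.004, -0.003, 0, 0, 0, 0, -1], [0, 0, 0, 0, 0, 0, -1]])

```text
time_s: 4.0
ee_pos: [0.5646, -0.0096, 0.1709]
eef_rot: [3.141, 0.001, -0.105]
force: [-0.2, -0.9, -1.9]
grip_width: 0.0448
grip_force: 15.0
```

```bash
python3 - <<'E'
from h import *
o=st();delta(.565,-.0098,.091)
m=ctrl.camera_model("wrist");a=ctrl.camera("wrist")[:,:,::-1];b=ctrl.camera("side")[:,:,::-1];c=ctrl.camera("scene")[:,:,::-1]
cv2.imwrite("pics/t3.png",np.vstack([cv2.resize(a[150:400,200:450],(400,400)),]))
im=np.hstack([cv2.resize(a[150:350,220:420],(400,400)),cv2.resize(b[120:320,250:450],(400,400))]);cv2.imwrite("pics/t3.png",im)
p=o["ee_pos"];print(proj(m,p+[0,0,.123-.0715]),proj(ctrl.camera_model("side"),[p+[0,0,.123-.0715],p-[0,0,.0715]]))
E
```

```text
4.0 [ 0.5646 -0.0096  0.1709] [ 3.141e+00  1.000e-03 -1.050e-01] w 0.0448 gf 14.99990217096638 F [-0.2 -0.9 -1.9]
tool delta [0.0005 0.0002 0.0799] dyaw 0.005
[[321.67740927 295.03367402]] [[349.13019732 149.92839381]
 [346.12763856 205.47989671]]
```

View pics/t3.png

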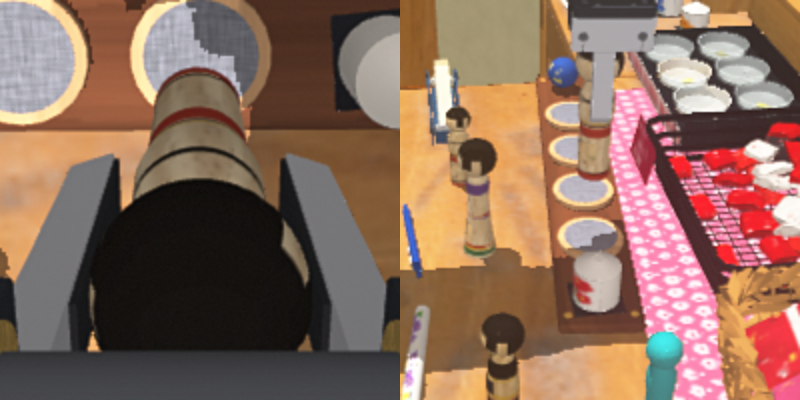

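The doll is centred in the grip and hangs over stand d. Lowering it.

Request:
jog_arm(motion=[[0.0005, 0, 0.03, 0, 0, 0, -1], [0, 0, 0.03, 0, 0, 0, -1], [0, 0, 0.013, 0, 0, 0, -1], [0, 0, 0.003, 0, 0, 0, -1], [0, 0, 0, 0, 0, 0, -1]])

```text
time_s: 4.65
ee_pos: [0.5656, -0.0099, 0.0963]
eef_rot: [-3.142, -0.001, -0.106]
force: [-0.5, 1.0, -2.1]
grip_width: 0.0446
grip_force: 15.0
```

Request:
jog_arm(motion=[[0, 0, 0.001, 0, 0, 0, -1], [0, 0, 0.001, 0, 0, 0, -1], [0, 0, 0, 0, 0, 0, -1]])

```text
time_s: 4.95
ee_pos: [0.5656, -0.0097, 0.094]
eef_rot: [-3.142, -0.001, -0.105]
force: [-0.6, -0.2, -1.1]
grip_width: 0.0445
grip_force: 15.0
```

Request:
jog_arm(motion=[[0, 0, 0.001, 0, 0, 0, -1], [0, 0, 0.001, 0, 0, 0, -1], [0, 0, 0, 0, 0, 0, -1]])

```text
time_s: 5.25
ee_pos: [0.5659, -0.0097, 0.0922]
eef_rot: [-3.142, -0.002, -0.105]
force: [-0.7, 0.5, 4.3]
grip_width: 0.0448
grip_force: 15.0
```

Request:
jog_arm(motion=[[0, 0, 0, 0, 0, 0, 0.1], [0, 0, 0, 0, 0, 0, 0.35], [0, 0, 0, 0, 0, 0, 0.35], [0, 0, 0, 0, 0, 0, 0.35], [0, 0, -0.01, 0, 0, 0, 0.35]])

```text
time_s: 5.75
ee_pos: [0.5647, -0.0096, 0.1006]
eef_rot: [3.142, 0.002, -0.105]
force: [-1.2, -0.2, 0.1]
grip_width: 0.0632
grip_force: 0.0
```

Request:
jog_arm(motion=[[0, 0, -0.03, 0, 0, 0, 0.35], [0, 0, -0.04, 0, 0, 0, 0.35], [0, 0, -0.03, 0, 0, 0, 0.35], [0, 0, 0, 0, 0, 0, 0.35]])

```text
time_s: 6.15
ee_pos: [0.5669, -0.0098, 0.2066]
eef_rot: [-3.141, -0.008, -0.105]
force: [0.2, 0.0, -0.7]
grip_width: 0.0633
grip_force: 0.0
```

```bash
python3 - <<'E'
from h import *
o=st();delta(.4482,.0085,.201)
m=ctrl.camera_model("side");b=ctrl.camera("side")[:,:,::-1];c=ctrl.camera("scene")[:,:,::-1]
im=np.hstack([cv2.resize(c[100:300,160:460],(450,300)),cv2.resize(b[100:300,250:450],(300,300))]);cv2.imwrite("pics/t4.png",im)
E
```

```text
6.15 [ 0.5669 -0.0098  0.2066] [-3.141 -0.008 -0.105] w 0.0633 gf 0.0 F [ 0.2  0.  -0.7]
tool delta [-0.12   -0.0057  0.0047] dyaw 0.005
```

View pics/t4.png

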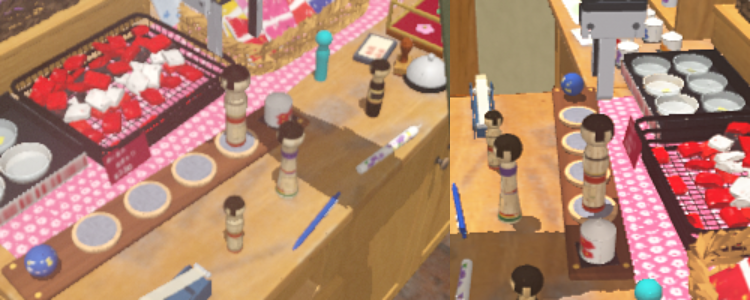

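The tallest stands upright on stand d. Next is the 134 mm doll.

Request:
jog_arm(motion=[[-0.03, -0.0015, 0, 0, 0, 0, 0.35], [-0.04, -0.002, 0, 0, 0, 0, 0.35], [-0.03, -0.0015, 0, 0, 0, 0, 0.35], [-0.018, -0.001, 0.02, 0, 0, 0, 0.35], [0, 0, 0, 0, 0, -0.005, 0.35]])

```text
time_s: 6.75
ee_pos: [0.4461, 0.009, 0.1792]
eef_rot: [3.141, 0.005, -0.1]
force: [1.1, 0.0, 0.3]
grip_width: 0.0636
grip_force: 0.0
```

```bash
python3 - <<'E'
from h import *
o=st();delta(.4482,.0085,.061)
E
```

```text
6.75 [0.4461 0.009  0.1792] [ 3.141  0.005 -0.1  ] w 0.0636 gf 0.0 F [1.1 0.  0.3]
tool delta [0.0027 0.0003 0.1182] dyaw -0.0
```

Request:
jog_arm(motion=[[0, 0, 0.03, 0, 0, 0, 0.35], [0, 0, 0.04, 0, 0, 0, 0.35], [0, 0, 0.035, 0, 0, 0, 0.35], [0, 0, 0.015, 0, 0, 0, 0.35], [0, 0, 0, 0, 0, 0, 0.35]])

```text
time_s: 7.25
ee_pos: [0.448, 0.0086, 0.0593]
eef_rot: [3.141, 0.005, -0.1]
force: [-0.2, 0.1, 0.7]
grip_width: 0.0635
grip_force: 0.0
```

Request:
jog_arm(motion=[[0, 0, 0, 0, 0, 0, -1], [0, 0, 0, 0, 0, 0, -1], [0, 0, 0, 0, 0, 0, -1], [0, 0, 0, 0, 0, 0, -1]])

```text
time_s: 7.65
ee_pos: [0.4492, 0.0086, 0.0623]
eef_rot: [-3.142, -0.002, -0.1]
force: [0.2, -1.4, 3.6]
grip_width: 0.0382
grip_force: 15.0
```

```bash
python3 - <<'E'
from h import *
o=st();delta(.4482,.0085,.061);delta(.574,.0797,.181)
E
```

```text
7.65 [0.4492 0.0086 0.0623] [-3.142e+00 -2.000e-03 -1.000e-01] w 0.0382 gf 15.000199005917239 F [ 0.2 -1.4  3.6]
tool delta [-0.001   0.0002  0.0013] dyaw 0.0
tool delta [ 0.1172 -0.0832 -0.1186] dyaw 0.0
```

Request:
jog_arm(motion=[[0, 0, -0.015, 0, 0, 0, -1], [0, 0, -0.035, 0, 0, 0, -1], [0, 0, -0.035, 0, 0, 0, -1], [0.01, -0.007, -0.015, 0, 0, 0, -1], [0.025, -0.018, 0, 0, 0, 0, -1]])

```text
time_s: 8.15
ee_pos: [0.4868, 0.0297, 0.1646]
eef_rot: [-3.141, -0.005, -0.101]
force: [0.7, -0.1, -1.3]
grip_width: 0.0387
grip_force: 15.0
```

Request:
jog_arm(motion=[[0.035, -0.025, 0, 0, 0, 0, -1], [0.03, -0.021, 0, 0, 0, 0, -1], [0.014, -0.009, 0, 0, 0, 0, -1], [0.004, -0.003, 0, 0, 0, 0, -1], [0, 0, 0, 0, 0, 0, -1]])

```text
time_s: 8.65
ee_pos: [0.5742, 0.0795, 0.1612]
eef_rot: [3.141, 0.001, -0.1]
force: [-0.2, -0.6, -2.8]
grip_width: 0.0385
grip_force: 15.0
```

```bash
python3 - <<'E'
from h import *
o=st();delta(.575,.0797,.0823)
m=ctrl.camera_model("wrist");a=ctrl.camera("wrist")[:,:,::-1];b=ctrl.camera("side")[:,:,::-1]
im=np.hstack([cv2.resize(a[150:350,220:420],(400,400)),cv2.resize(b[120:320,250:450],(400,400))]);cv2.imwrite("pics/t5.png",im)
p=o["ee_pos"];u=proj(m,p+[0,0,.114-.0618])[0];print((u-[220,150])*2)
E
```

```text
8.65 [0.5742 0.0795 0.1612] [ 3.141e+00  1.000e-03 -1.000e-01] w 0.0385 gf 14.999964667986205 F [-0.2 -0.6 -2.8]
tool delta [ 0.0009 -0.0003  0.0789] dyaw -0.0
[203.34209417 291.83202287]
```

View pics/t5.png

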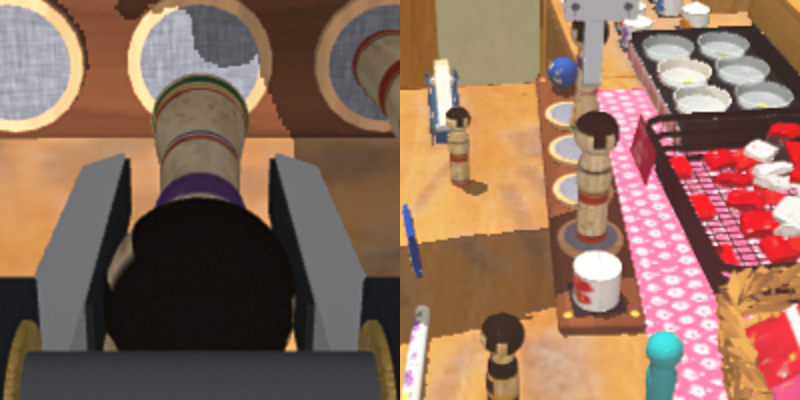

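The 134 mm doll is upright and centred in the grip above stand c. Lowering it.

Request:
jog_arm(motion=[[0.0008, 0, 0.03, 0, 0, 0, -1], [0, 0, 0.03, 0, 0, 0, -1], [0, 0, 0.013, 0, 0, 0, -1], [0, 0, 0.003, 0, 0, 0, -1], [0, 0, 0.001, 0, 0, 0, -1]])

```text
time_s: 9.25
ee_pos: [0.5755, 0.0792, 0.0854]
eef_rot: [-3.141, -0.001, -0.1]
force: [0.1, -0.4, -1.1]
grip_width: 0.0383
grip_force: 15.0
```

Request:
jog_arm(motion=[[0, 0, 0.001, 0, 0, 0, -1], [0, 0, 0, 0, 0, 0, -1]])

```text
time_s: 9.45
ee_pos: [0.5757, 0.0794, 0.0845]
eef_rot: [-3.141, -0.002, -0.1]
force: [-0.6, -0.3, -0.9]
grip_width: 0.0385
grip_force: 15.0
```

Request:
jog_arm(motion=[[0, 0, 0.001, 0, 0, 0, -1], [0, 0, 0.001, 0, 0, 0, -1], [0, 0, 0, 0, 0, 0, -1]])

```text
time_s: 9.75
ee_pos: [0.5757, 0.0794, 0.0823]
eef_rot: [-3.141, -0.002, -0.1]
force: [-1.2, -0.8, 5.3]
grip_width: 0.0381
grip_force: 15.0
```

Request:
jog_arm(motion=[[0, 0, 0, 0, 0, 0, -0.05], [0, 0, 0, 0, 0, 0, 0.25], [0, 0, 0, 0, 0, 0, 0.25], [0, 0, 0, 0, 0, 0, 0.25], [0, 0, -0.01, 0, 0, 0, 0.25]])

```text
time_s: 10.25
ee_pos: [0.5745, 0.0793, 0.0906]
eef_rot: [3.141, 0.002, -0.1]
force: [0.6, 0.2, 0.9]
grip_width: 0.0586
grip_force: 0.0
```

Request:
jog_arm(motion=[[0, 0, -0.03, 0, 0, 0, 0.25], [0, 0, -0.04, 0, 0, 0, 0.25], [0, 0, -0.04, 0, 0, 0, 0.25], [0, 0, -0.015, 0, 0, 0, 0.25], [0, 0, 0, 0, 0, 0, 0.25]])

```text
time_s: 10.75
ee_pos: [0.576, 0.0794, 0.2196]
eef_rot: [-3.141, -0.005, -0.1]
force: [0.1, 0.1, -0.4]
grip_width: 0.0587
grip_force: 0.0
```

```bash
python3 - <<'E'
from h import *
o=st();delta(.448,-.23,.215)
E
```

```text
10.75 [0.576  0.0794 0.2196] [-3.141 -0.005 -0.1  ] w 0.0587 gf 0.0 F [ 0.1  0.1 -0.4]
tool delta [-0.0965  0.3207  0.0039] dyaw 0.0
```

Request:
jog_arm(motion=[[-0.009, 0.03, 0, 0, 0, 0, 0.25], [-0.013, 0.043, 0, 0, 0, 0, 0.25], [-0.013, 0.043, 0, 0, 0, 0, 0.25], [-0.013, 0.043, 0, 0, 0, 0, 0.25], [-0.013, 0.043, 0, 0, 0, 0, 0.25]])

```text
time_s: 11.25
ee_pos: [0.4929, -0.1168, 0.2153]
eef_rot: [-3.141, 0.002, -0.1]
force: [-0.4, -0.4, 0.1]
grip_width: 0.0586
grip_force: 0.0
```

Request:
jog_arm(motion=[[-0.013, 0.043, 0, 0, 0, 0, 0.25], [-0.013, 0.043, 0, 0, 0, 0, 0.25], [-0.01, 0.032, 0, 0, 0, 0, 0.25], [0, 0, 0, 0, 0, 0, 0.25], [0, 0, 0, 0, 0, 0, 0.25]])

```text
time_s: 11.75
ee_pos: [0.4462, -0.2294, 0.2155]
eef_rot: [-3.141, 0.001, -0.102]
force: [0.1, 0.1, -0.1]
grip_width: 0.0588
grip_force: 0.0
```

```bash
python3 - <<'E'
from h import *
o=st();delta(.448,-.23,.215)
m=ctrl.camera_model("wrist");print(m);a=ctrl.camera("wrist")[:,:,::-1];cv2.imwrite("pics/w6.png",a)
print(proj(m,(.448,-.23,.0945)),proj(m,(.565,-.0098,.02+.123)))
E
```

```text
11.75 [ 0.4462 -0.2294  0.2155] [-3.141e+00  1.000e-03 -1.020e-01] w 0.0588 gf 0.0 F [ 0.1  0.1 -0.1]
tool delta [0.0018 0.0005 0.0005] dyaw 0.002
{'intrinsics': array([[346.98470233,   0.        , 319.48231718],
       [  0.        , 346.98470233, 192.50998069],
       [  0.        ,   0.        ,   1.        ]]), 'rvec': array([-1.96946923,  2.17957064,  0.30821224]), 'tvec': array([-0.18221639,  0.41760352,  0.53089543])}
[[320.97701375 184.93909765]] [[-16.02440058  70.04639832]]
```

View pics/w6.png

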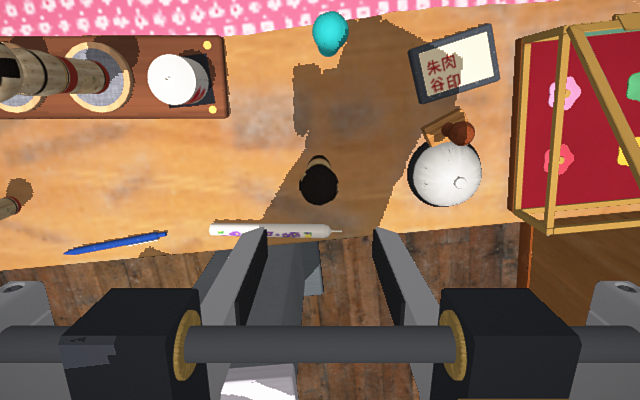

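The black doll's head is at (320,185), within about 1 px of the prediction, and the surroundings are clear of the fingers. Descending to grip it.

Request:
jog_arm(motion=[[0.0015, 0, 0.03, 0, 0, 0, 0.25], [0, 0, 0.045, 0, 0, 0, 0.25], [0, 0, 0.045, 0, 0, 0, 0.25], [0, 0, 0.03, 0, 0, 0, 0.25], [0, 0, 0.0145, 0, 0, 0, 0.25]])

```text
time_s: 12.3
ee_pos: [0.4474, -0.2274, 0.0488]
eef_rot: [-3.14, 0.004, -0.098]
force: [0.4, 0.3, 0.6]
grip_width: 0.0588
grip_force: 0.0
```

Request:
jog_arm(motion=[[0, 0, 0, 0, 0, 0, 0.25], [0, 0, 0, 0, 0, 0, -1], [0, 0, 0, 0, 0, 0, -1], [0, 0, 0, 0, 0, 0, -1], [0, 0, 0, 0, 0, 0, -1]])

```text
time_s: 12.8
ee_pos: [0.4486, -0.2296, 0.0527]
eef_rot: [3.141, -0.001, -0.1]
force: [0.2, 0.4, 4.4]
grip_width: 0.0331
grip_force: 15.0
```

```bash
python3 - <<'E'
from h import *
o=st();delta(.448,-.2294,.051);delta(.583,.169,.051)
E
```

```text
12.8 [ 0.4486 -0.2296  0.0527] [ 3.141e+00 -1.000e-03 -1.000e-01] w 0.0331 gf 15.00137270826599 F [0.2 0.4 4.4]
tool delta [-0.0006 -0.0001  0.0017] dyaw 0.0
tool delta [ 0.0939 -0.41    0.0016] dyaw 0.0
```

Request:
jog_arm(motion=[[0, 0, -0.015, 0, 0, 0, -1], [0, 0, -0.035, 0, 0, 0, -1], [0, 0, -0.04, 0, 0, 0, -1], [0, -0.01, -0.03, 0, 0, 0, -1], [0, -0.025, 0, 0, 0, 0, -1]])

```text
time_s: 13.3
ee_pos: [0.453, -0.196, 0.1762]
eef_rot: [3.139, -0.007, -0.102]
force: [0.4, 0.1, -1.0]
grip_width: 0.0333
grip_force: 15.0
```

Request:
jog_arm(motion=[[0, -0.04, 0, 0, 0, 0, -1], [0, -0.04, 0, 0, 0, 0, -1], [0, -0.04, 0, 0, 0, 0, -1], [0, -0.04, 0, 0, 0, 0, -1], [0, -0.04, 0, 0, 0, 0, -1]])

```text
time_s: 13.8
ee_pos: [0.4715, 0.0059, 0.1723]
eef_rot: [-3.142, -0.001, -0.1]
force: [0.8, 0.9, -1.2]
grip_width: 0.0338
grip_force: 15.0
```

Request:
jog_arm(motion=[[0, -0.04, 0, 0, 0, 0, -1], [0, -0.04, 0, 0, 0, 0, -1], [0.01, -0.04, 0, 0, 0, 0, -1], [0.02, -0.035, 0, 0, 0, 0, -1], [0.03, -0.016, 0, 0, 0, 0, -1]])

```text
time_s: 14.3
ee_pos: [0.5486, 0.1714, 0.1724]
eef_rot: [-3.141, -0.0, -0.098]
force: [0.2, -1.4, -0.8]
grip_width: 0.0335
grip_force: 15.0
```

Request:
jog_arm(motion=[[0.024, -0.004, 0, 0, 0, 0, -1], [0.01, 0, 0, 0, 0, 0, -1], [0, 0, 0, 0, 0, 0, -1], [0, 0, 0, 0, 0, 0, -1]])

```text
time_s: 14.7
ee_pos: [0.582, 0.1686, 0.1719]
eef_rot: [3.141, 0.0, -0.101]
force: [-0.6, -0.1, -1.0]
grip_width: 0.0334
grip_force: 15.0
```

```bash
python3 - <<'E'
from h import *
o=st();delta(.583,.169,.0727)
m=ctrl.camera_model("wrist");a=ctrl.camera("wrist")[:,:,::-1];b=ctrl.camera("scene")[:,:,::-1]
im=np.hstack([cv2.resize(a[150:350,220:420],(400,400)),cv2.resize(b[100:300,160:360],(400,400))]);cv2.imwrite("pics/t7.png",im)
p=o["ee_pos"];u=proj(m,p+[0,0,.0945-.0524])[0];print((u-[220,150])*2)
E
```

```text
14.7 [0.582  0.1686 0.1719] [ 3.141  0.    -0.101] w 0.0334 gf 14.99983166824677 F [-0.6 -0.1 -1. ]
tool delta [ 0.001  -0.0005  0.0992] dyaw 0.001
[202.97111864 266.20713704]
```

View pics/t7.png

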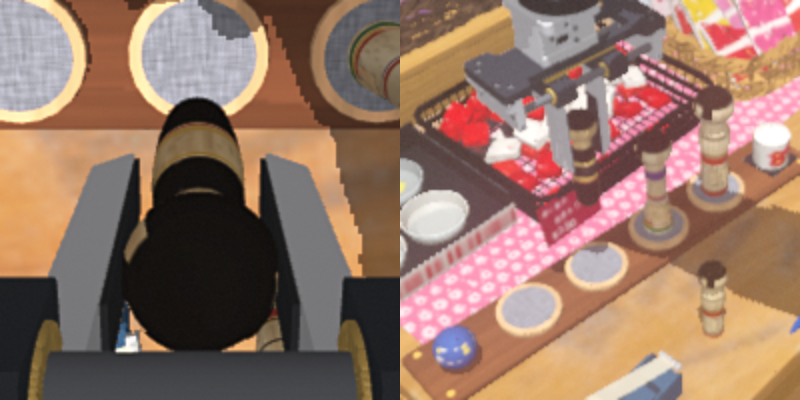

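The black doll hangs upright and centred over stand b, and the two placed dolls stand well. Lowering it.

Request:
jog_arm(motion=[[0.001, 0, 0.03, 0, 0, 0, -1], [0.001, 0, 0.035, 0, 0, 0, -1], [0, 0, 0.025, 0, 0, 0, -1], [0, 0, 0.004, 0, 0, 0, -1], [0, 0, 0.001, 0, 0, 0, -1]])

```text
time_s: 15.3
ee_pos: [0.5845, 0.1688, 0.0776]
eef_rot: [-3.142, -0.0, -0.1]
force: [0.4, 0.7, -0.5]
grip_width: 0.0328
grip_force: 15.0
```

Request:
jog_arm(motion=[[0, 0, 0.001, 0, 0, 0, -1], [0, 0, 0.001, 0, 0, 0, -1], [0, 0, 0, 0, 0, 0, -1]])

```text
time_s: 15.6
ee_pos: [0.585, 0.169, 0.0758]
eef_rot: [-3.141, -0.001, -0.1]
force: [-1.3, -0.6, -0.2]
grip_width: 0.0339
grip_force: 15.0
```

Request:
jog_arm(motion=[[-0.0005, 0, 0.001, 0, 0, 0, -1], [0, 0, 0.001, 0, 0, 0, -1], [0, 0, 0.001, 0, 0, 0, -1], [0, 0, 0, 0, 0, 0, -1]])

```text
time_s: 16.0
ee_pos: [0.5848, 0.169, 0.0727]
eef_rot: [-3.141, -0.002, -0.1]
force: [-0.6, 0.6, 5.5]
grip_width: 0.0333
grip_force: 15.0
```

Request:
jog_arm(motion=[[0, 0, 0, 0, 0, 0, -0.15], [0, 0, 0, 0, 0, 0, 0.1], [0, 0, 0, 0, 0, 0, 0.1], [0, 0, 0, 0, 0, 0, 0.1], [0, 0, -0.01, 0, 0, 0, 0.1]])

```text
time_s: 16.5
ee_pos: [0.5835, 0.1688, 0.081]
eef_rot: [3.141, 0.002, -0.1]
force: [-0.1, -0.1, 0.2]
grip_width: 0.0517
grip_force: 0.0
```

Request:
jog_arm(motion=[[0, 0, -0.03, 0, 0, 0, 0.1], [0, 0, -0.04, 0, 0, 0, 0.1], [0, 0, -0.03, 0, 0, 0, 0.1], [-0.02, 0.005, -0.015, 0, 0, 0, 0.1], [-0.035, 0.01, 0, 0, 0, 0, 0.1]])

```text
time_s: 17.0
ee_pos: [0.5289, 0.1596, 0.1997]
eef_rot: [-3.14, -0.004, -0.1]
force: [0.1, 0.1, 0.5]
grip_width: 0.0518
grip_force: 0.0
```

Request:
jog_arm(motion=[[-0.04, 0.01, 0, 0, 0, 0, 0.1], [-0.035, 0.01, 0, 0, 0, 0, 0.1], [-0.015, 0.005, 0, 0, 0, 0, 0.1], [0, 0, 0, 0, 0, 0, 0.1], [0, 0, 0, 0, 0, 0, 0.1]])

```text
time_s: 17.5
ee_pos: [0.4366, 0.1437, 0.1978]
eef_rot: [-3.141, -0.001, -0.1]
force: [-0.1, -0.0, 0.5]
grip_width: 0.0516
grip_force: 0.0
```

```bash
python3 - <<'E'
from h import *
o=st();delta(.436,.144,.041)
m=ctrl.camera_model("wrist");a=ctrl.camera("wrist")[:,:,::-1];cv2.imwrite("pics/w8.png",a)
print(proj(m,(.436,.144,.085)),proj(m,(.583,.169,.02+.0945)))
E
```

```text
17.5 [0.4366 0.1437 0.1978] [-3.141e+00 -1.000e-03 -1.000e-01] w 0.0516 gf 0.0 F [-0.1 -0.   0.5]
tool delta [-8.000e-04 -1.000e-04  1.568e-01] dyaw 0.0
[[320.21857536 190.39889749]] [[262.10505334  -2.33430539]]
```

View pics/w8.png

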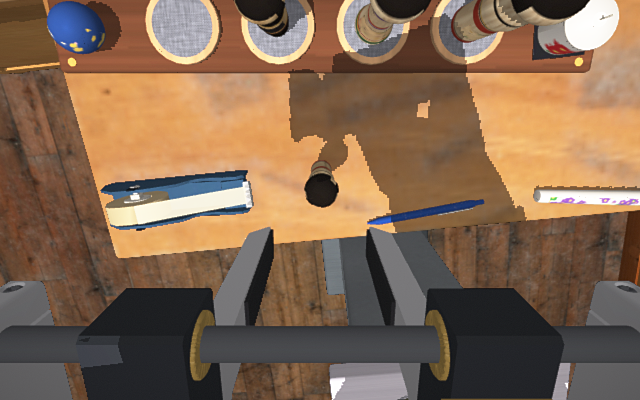

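The shortest doll's head is at (322,190), as predicted, and the tape dispenser is clear. Gripping it.

Request:
jog_arm(motion=[[-0.0005, 0, 0.03, 0, 0, 0, 0.1], [0, 0, 0.045, 0, 0, 0, 0.1], [0, 0, 0.04, 0, 0, 0, 0.1], [0, 0, 0.03, 0, 0, 0, 0.1], [0, 0, 0.011, 0, 0, 0, 0.1]])

```text
time_s: 18.05
ee_pos: [0.4348, 0.1434, 0.0382]
eef_rot: [3.14, 0.004, -0.1]
force: [0.2, 0.5, 1.0]
grip_width: 0.0515
grip_force: 0.0
```

Request:
jog_arm(motion=[[0, 0, 0, 0, 0, 0, 0.1], [0, 0, 0, 0, 0, 0, -1], [0, 0, 0, 0, 0, 0, -1], [0, 0, 0, 0, 0, 0, -1], [0, 0, 0, 0, 0, 0, -1]])

```text
time_s: 18.55
ee_pos: [0.436, 0.1438, 0.0419]
eef_rot: [-3.141, -0.002, -0.1]
force: [0.1, -1.2, 5.5]
grip_width: 0.0278
grip_force: 15.0
```

```bash
python3 - <<'E'
from h import *
o=st();delta(.436,.144,.041);delta(.592,.2586,.141)
E
```

```text
18.55 [0.436  0.1438 0.0419] [-3.141e+00 -2.000e-03 -1.000e-01] w 0.0278 gf 15.000571408309042 F [ 0.1 -1.2  5.5]
tool delta [-0.     -0.0002  0.0009] dyaw 0.0
tool delta [ 0.1439 -0.1299 -0.0988] dyaw 0.0
```

Request:
jog_arm(motion=[[0, 0, -0.015, 0, 0, 0, -1], [0, 0, -0.035, 0, 0, 0, -1], [0, 0, -0.035, 0, 0, 0, -1], [0.01, -0.009, -0.02, 0, 0, 0, -1], [0.025, -0.023, 0, 0, 0, 0, -1]])

```text
time_s: 19.05
ee_pos: [0.4745, 0.172, 0.1498]
eef_rot: [-3.14, -0.005, -0.101]
force: [0.0, -0.6, -0.9]
grip_width: 0.0277
grip_force: 15.0
```

Request:
jog_arm(motion=[[0.037, -0.034, 0, 0, 0, 0, -1], [0.037, -0.034, 0, 0, 0, 0, -1], [0.025, -0.022, 0, 0, 0, 0, -1], [0.01, -0.008, 0, 0, 0, 0, -1], [0, 0, 0, 0, 0, 0, -1]])

```text
time_s: 19.55
ee_pos: [0.5918, 0.259, 0.1453]
eef_rot: [3.141, 0.001, -0.1]
force: [-0.4, -0.5, -0.2]
grip_width: 0.0282
grip_force: 15.0
```

```bash
python3 - <<'E'
from h import *
o=st();delta(.592,.2586,.0619)
m=ctrl.camera_model("wrist");a=ctrl.camera("wrist")[:,:,::-1];b=ctrl.camera("scene")[:,:,::-1]
im=np.hstack([cv2.resize(a[150:350,220:420],(400,400)),cv2.resize(b[100:300,160:360],(400,400))]);cv2.imwrite("pics/t9.png",im)
p=o["ee_pos"];u=proj(m,p+[0,0,.085-.0415])[0];print((u-[220,150])*2)
E
```

```text
19.55 [0.5918 0.259  0.1453] [ 3.141e+00  1.000e-03 -1.000e-01] w 0.0282 gf 14.99995447404217 F [-0.4 -0.5 -0.2]
tool delta [0.0003 0.0003 0.0834] dyaw -0.0
[203.03174863 269.57667744]
```

View pics/t9.png

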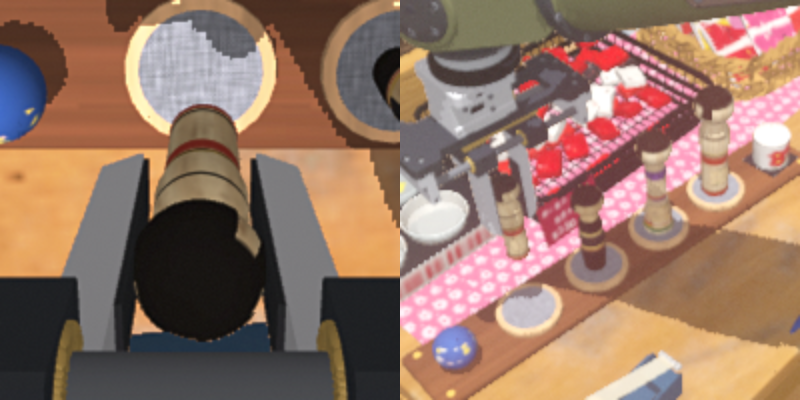

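The shortest doll is centred in the grip over stand a. Lowering it.

Request:
jog_arm(motion=[[0, 0, 0.03, 0, 0, 0, -1], [0, 0, 0.03, 0, 0, 0, -1], [0, 0, 0.015, 0, 0, 0, -1], [0, 0, 0.003, 0, 0, 0, -1], [0, 0, 0.001, 0, 0, 0, -1]])

```text
time_s: 20.15
ee_pos: [0.5916, 0.2582, 0.0679]
eef_rot: [-3.141, -0.001, -0.1]
force: [-0.1, 0.0, -0.4]
grip_width: 0.0283
grip_force: 15.0
```

Request:
jog_arm(motion=[[0, 0, 0.001, 0, 0, 0, -1], [0, 0, 0.001, 0, 0, 0, -1], [0, 0, 0, 0, 0, 0, -1]])

```text
time_s: 20.45
ee_pos: [0.5915, 0.2584, 0.0656]
eef_rot: [-3.141, -0.001, -0.1]
force: [0.8, -1.1, -0.7]
grip_width: 0.0279
grip_force: 15.0
```

Request:
jog_arm(motion=[[0, 0, 0.001, 0, 0, 0, -1], [0, 0, 0.001, 0, 0, 0, -1], [0, 0, 0.001, 0, 0, 0, -1], [0, 0, 0, 0, 0, 0, -1]])

```text
time_s: 20.85
ee_pos: [0.5914, 0.2583, 0.062]
eef_rot: [-3.142, -0.0, -0.1]
force: [-1.2, -0.7, 0.5]
grip_width: 0.0284
grip_force: 15.0
```

Request:
jog_arm(motion=[[0, 0, 0.0005, 0, 0, 0, -1], [0, 0, 0, 0, 0, 0, -1]])

```text
time_s: 21.05
ee_pos: [0.5916, 0.2584, 0.0619]
eef_rot: [-3.141, -0.001, -0.1]
force: [-0.5, -0.3, 5.3]
grip_width: 0.0285
grip_force: 15.0
```

Request:
jog_arm(motion=[[0, 0, 0, 0, 0, 0, -0.25], [0, 0, 0, 0, 0, 0, 0], [0, 0, 0, 0, 0, 0, 0], [0, 0, 0, 0, 0, 0, 0], [0, 0, -0.01, 0, 0, 0, 0]])

```text
time_s: 21.55
ee_pos: [0.5906, 0.2581, 0.0704]
eef_rot: [3.141, 0.002, -0.1]
force: [-0.3, -0.4, -0.6]
grip_width: 0.0468
grip_force: 0.0
```

Request:
jog_arm(motion=[[0, 0, -0.03, 0, 0, 0, 0], [0, 0, -0.04, 0, 0, 0, 0], [0, 0, -0.04, 0, 0, 0, 0], [-0.03, 0, -0.02, 0, 0, 0, 0], [-0.04, 0, 0, 0, 0, 0, 0]])

```text
time_s: 22.05
ee_pos: [0.5224, 0.2654, 0.2051]
eef_rot: [-3.139, -0.005, -0.101]
force: [1.0, 0.9, 0.1]
grip_width: 0.0467
grip_force: 0.0
```

Request:
jog_arm(motion=[[-0.045, 0.03, 0, 0, 0, 0, 0], [-0.045, 0.04, 0, 0, 0, 0, 0], [-0.02, 0.03, 0, 0, 0, 0, 0], [0, 0, 0, 0, 0, 0, 0], [0, 0, 0, 0, 0, 0, 0]])

```text
time_s: 22.55
ee_pos: [0.4144, 0.1847, 0.2026]
eef_rot: [-3.141, -0.002, -0.101]
force: [-0.2, 0.6, 0.4]
grip_width: 0.0466
grip_force: 0.0
```

```bash
python3 - <<'E'
from h import *
o=st();W=ctrl.camera_model("wrist")
a=ctrl.camera("wrist")[:,:,::-1];b=ctrl.camera("scene")[:,:,::-1];c=ctrl.camera("side")[:,:,::-1]
s={'a':(.592,.2586,.1),'b':(.583,.169,.112),'c':(.574,.0797,.134),'d':(.565,-.0098,.146)}
D={'a':.03,'b':.035,'c':.04,'d':.046}
for n,im,m in(("wrist",a,W),("scene",b,ctrl.camera_model("scene")),("side",c,ctrl.camera_model("side"))):
    im=im.copy()
    for k,(x,y,h) in s.items():
        # expected head sphere outline, if centred
        p=proj(m,[(x,y,.02+h-D[k]/2)])[0]
        d=np.linalg.norm(ray(m,(0,0))[0]-[x,y,.1]);cv2.circle(im,tuple(np.int32(p*8+.5)),int(8*m["intrinsics"][0,0]*D[k]/2/d),(0,255,0),1,cv2.LINE_AA,3)
    if n=="scene": S=im[120:290,170:400]
    elif n=="side": T=im[100:300,280:400]
    else: cv2.imwrite("pics/w10.png",im)
cv2.imwrite("pics/t10.png",np.hstack([cv2.resize(S,(540,400)),cv2.resize(T,(240,400))]))
E
```

```text
22.55 [0.4144 0.1847 0.2026] [-3.141e+00 -2.000e-03 -1.010e-01] w 0.0466 gf 0.0 F [-0.2  0.6  0.4]
```

View pics/t10.png

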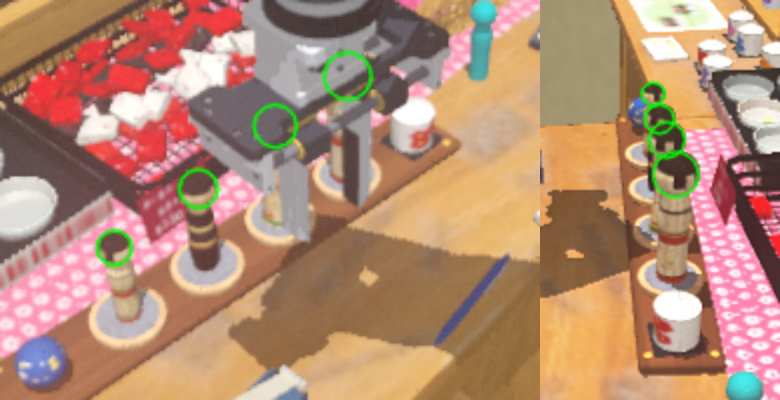

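View pics/w10.png

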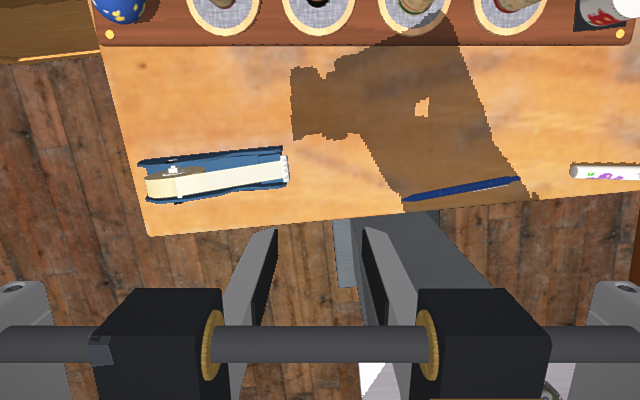

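All four dolls stand upright. Where the heads are visible, the expected outlines for centred dolls fall on them to within about 1 or 2 px. The arm partly covers c and d in the scene view. Both candles are still in place, so I'm handing in.

```bash
python3 -c "
from station import ctrl
print(ctrl.hand_in())"
```

```text
the job is handed in; nothing more can be done
None
```

I placed all four dolls upright on their stands, tallest on stand d by the white candle down to shortest on stand a by the blue candle, left both candles in place, and handed the job in at about 23 s; the hand-in gave no verdict.

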